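Weigh the middle carton from a counter stack

TASK

The flat carton in the middle of the stack has to be weighed: set the wooden caddy with its two jars, which stands on top, down on the cork mat, then slide the flat carton across so that it lies centred and square on the platform of the counter scale. Finally put the caddy back, centred and square on the big bottom carton, its jars still standing in it. Keep caddy, jars and carton level, do not shift the bottom carton, and leave everything else on the counter where it is.

Things in the scene. Friction and masses are not known exactly. Their poses are not given: they have to be found in the camera images.
- base: Big cardboard carton at the bottom of the stack, 130 (x) x 120 (y) x 70 mm high, heavy (2.5 kg), stands loose on the counter. Origin: centre of its underside. Its y axis points along the row scale - stack - crate; the scale stands on its +y or its -y side, it varies.
- carton_mid (a point): Centre (half-way up) of the flat cardboard carton in the middle of the stack, 130 (x) x 120 (y) x 45 mm high, about 0.35 kg, too wide to grasp; lies loose on the big carton, axes about parallel to it.
- caddy_grip (a point): Centre of the handle bar of the open wooden caddy at the top of the stack. The bar runs along the caddy's x axis, is 14 mm thick (y) and 18 mm high, with 114 mm free between its two end posts. The caddy is 130 (x) x 120 (y) mm, walls 35 mm high; this point lies 115 mm above its underside. With jars about 0.45 kg. It stands loose on the flat carton.
- jar1_mid (a point): Centre of a small jar, 42 mm wide and 58 mm high, standing loose in the caddy on one side of the handle (its lid is about 43 mm below the bar's underside at all times).
- jar2_mid (a point): Centre of the other jar, alike, on the other side of the handle.
- platform (a point): Centre of the top face of the steel platform of the counter scale, 160 x 160 mm, 67 mm above the counter (3 mm below the top of the big carton), fixed. Its near edge is 6 mm from the big carton's side; axes parallel to the big carton's. A display 110 mm wide and 134 mm high stands behind its +x edge, from 88 mm on from the centre.
- mat_top (a point): Centre of the top face of the cork mat, 150 x 150 x 6 mm thick, fixed flat on the counter, to the left or the right of the row.
- crate: Low plywood crate of packets, fixed, 150 (x) x 140 (y) x 60 mm high, beside the big carton on the side away from the scale. Origin: centre of its underside.
- pot: Open aluminium pot, 120 mm wide (about 180 mm over its two side handles), 85 mm high, to be left alone. Origin: centre of its underside.
- bottle: Green bottle, 56 mm wide, 170 mm high, in front of the stack, to be left alone. Origin: centre of its underside.
- can: Steel can, 66 mm wide, 100 mm high, close behind the stack, to be left alone. Origin: centre of its underside.
- tall: Brown bottle, 60 mm wide, 190 mm high, behind the row, to be left alone. Origin: centre of its underside.
- honey: Jar, 68 mm wide, 85 mm high, behind the row, to be left alone. Origin: centre of its underside.
- tape: Paper roll lying flat, 60 mm wide, 22 mm high, near the robot, to be left alone. Origin: centre of its underside.
Mind the look-alikes: they are no part of the job. Leave any pink look-alike of the part that bears caddy_grip alone.

How it is judged:
By the outcome, as a careful person would: the job done as asked, in the order asked, and still so for the second after the job is handed in, with the robot touching nothing.
It also fails if it takes over 67 s, if anything falls off the work surface, if the arm or the gripper's body presses on something with over 40 N, if the wrist force passes 120 N, or if a joint passes its speed limit or range.

ROBOT

A 6-joint arm with a two-finger parallel gripper is mounted at the origin on the work surface. World frame = base frame: x ahead of the robot, y to its left, z up, the work surface at z = 0. Lengths are in mm, angles in rad, forces in N, time in s.
With the tool pointing down it reaches from about 350 to 925 mm from the base axis. Payload 6.4 kg.
Tool frame: the origin (TCP) lies where the fingers leave the gripper's body, on its centre line; the fingertips stand 73 mm ahead of it and the grasp point (between the pads) lies 54 mm ahead of it; z points along the fingers, y is the direction in which the jaws open and shut (so a half turn about z gives the same grasp; the last joint's range is limited). The gripper opens to 85 mm and grips with 20 to 120 N. Pads are 22 mm wide; open, the fingers measure 114 mm over their backs; the gripper's body (76 mm by 85 mm) begins 54 mm behind the grasp point. The pads swing forward as they close: fully open they stand 13 mm farther back than shut.
Start: joints at [1.003, 0.245, 1.558, -0, 1.339, -0.174], TCP at [249.404, 600.26, 303.89] pointing down, gripper open.
Joint ranges: [-3.13, 3.13], [-1.02, 2.26], [0.13, 2.54], [-0.95, 4.09], [0.21, 2.88], [-2.74, 2.74]. Speed limits (rad/s): [2.57, 2.57, 3.14, 3.14, 3.14, 3.14].

INTERFACE

Orientations are given as [roll, pitch, yaw] about the fixed x, y, z axes, in that order (R = Rz(yaw) Ry(pitch) Rx(roll)).
In Python, from bench import sensors, cams, ticket gives the robot as it stands.
- The arm moves only by the shell command python3 -m creep 'ROWS'. ROWS is JSON, a list of rows, each an object of numbers: "tx", "ty", "tz": the shift along the tool's x, y, z in mm; "rx", "ry", "rz": the turn, a rotation vector about the tool's x, y, z in degrees; "grip": the finger opening in mm, from 0 to 85.4. In form: [{"tx": .., "ty": .., "tz": .., "rx": .., "ry": .., "rz": .., "grip": ..}, ...]. A call has 1 to 12 rows; each row is the pose to reach, as a shift and turn from the pose commanded when the call began, along the tool's axes at that moment; what a row does not reach only later rows make up. A row lasts 1/8 s, in which the tool goes at most 62.5 mm and 10.7 degrees, less where a joint would pass 70% of its speed; a pose out of reach is approached as far as the arm can. A call with a gripper value outside its range is refused whole. The fingers move at their own pace and stop on an object; the grip force is fixed at half the most. Time passes only in rows, so rows that repeat a pose let the fingers close. It gives the time, the measured TCP pose, the force and the opening at its end, in the units of the state.
- sensors.sense(): the state, without advancing time (a new reading comes with each control period).
- cams.capture(name): name is "scene" or "top"; returns a dict with "image" (384x512x3 uint8, red, green, blue), "camera_matrix" (3x3 intrinsics, pixels), "k1" (the pictures are not rectified: a ray, as slopes to the right and down, at radius r is drawn at 1 + k1 r^2 times it, then the intrinsics apply), "rvec" (rotation vector, rad) and "tvec" (3), from world to camera coordinates, as OpenCV has them. Camera axes: x right, y down, z forward; pixel columns grow to the right and rows downward; lengths in mm; the calibration is good to about 2 mm. A picture is of the moment at which its call begins. There is no depth.
- ticket.close_job(): hands the job in, once; it reports no verdict.
The state is a dict: "time": time; "qpos": joint angles; "joint_velocities": joint speeds; "joint_torque": joint torques, N m; "eef_pos": TCP position; "orientation": TCP orientation; "wrist_force": force on the tool from outside, world axes, zero at the start; "moment": the same for the moment, N m; "gripper_width": finger opening in mm.
Only numpy, scipy, OpenCV 4.12 (cv2) and the standard library are available. Lean on these libraries where they do the work, as an engineer would, in place of code of your own. Each camera call takes 0.05 s, during which the arm holds its last target. There are 200 camera calls.

## Working session

There is one attempt and no reset: what is moved stays moved. The work goes in short steps, Python scripts to look and compute and a shell command to move; the robot and the scene stay as the last step left them, time stands still between calls to the robot, and variables do not carry over. Pictures are saved under pics/ and viewed, about 8 in all and at most 12, crops included, and the job is handed in when it is done.

```bash
mkdir -p pics; ls
python3 - <<'E'
from bench import sensors,cams
import cv2
print(sensors.sense())
for n in("scene","top"):
    c=cams.capture(n); cv2.imwrite(f"pics/{n}0.png",cv2.resize(c["image"][...,::-1],(800,600),interpolation=cv2.INTER_CUBIC))
    print({k:v for k,v in c.items() if k!="image"})
E
```

```text
pics
{'time': 0.0, 'qpos': array([ 1.00289120e+00,  2.45793196e-01,  1.55902608e+00,  6.02320609e-07,
        1.33869125e+00, -1.74117498e-01]), 'joint_velocities': array([-1.74727286e-04, -3.24891948e-04,  8.62304227e-04, -2.83957357e-04,
       -5.47682849e-05,  6.52976059e-04]), 'joint_torque': array([-1.48608186e-03, -4.29494762e+01, -3.26136804e+01, -2.41999869e-04,
        5.29025958e-03,  2.98416758e-06]), 'eef_pos': array([249.17201645, 599.88691214, 302.78705553]), 'orientation': array([-3.13970388e+00, -3.32826802e-04,  2.74780457e+00]), 'wrist_force': array([ 0.44622796, -0.2534209 ,  0.16829836]), 'moment': array([ 0.01734417, -0.00053226,  0.02925054]), 'gripper_width': 85.46947706119411}
{'camera_matrix': array([[380.53333548,   0.        , 247.21078043],
       [  0.        , 380.53333548, 188.06604166],
       [  0.        ,   0.        ,   1.        ]]), 'k1': -0.0029064563204220977, 'rvec': array([ 0.83513657,  2.42365595, -1.26205949]), 'tvec': array([ 399.46311632,  -55.21101537, 1407.31059265])}
{'camera_matrix': array([[394.59562234,   0.        , 254.81252407],
       [  0.        , 394.59562234, 200.6292286 ],
       [  0.        ,   0.        ,   1.        ]]), 'k1': -0.012099889850766344, 'rvec': array([ 2.15142924, -2.12128698,  0.14907615]), 'tvec': array([  10.7367612 ,  500.79761089, 1374.76673094])}
```

View pics/scene0.png

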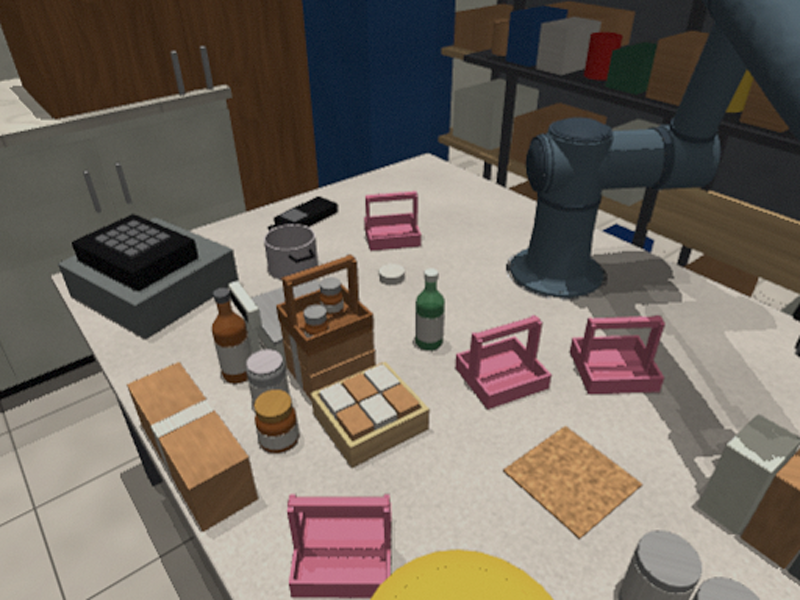

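View pics/top0.png

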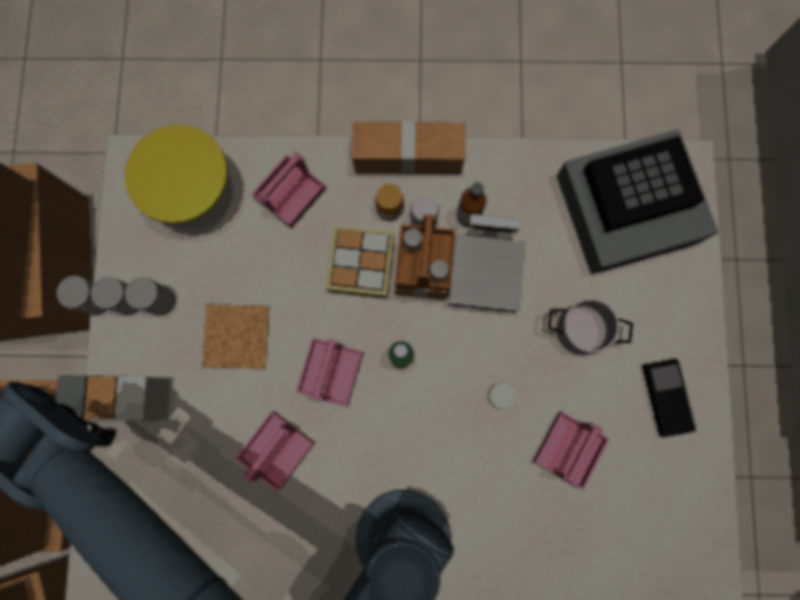

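```bash
cat > h.py <<'E'
import numpy as np, cv2
from bench import sensors,cams
def cap(n): return cams.capture(n)
def ray(c,uv):
    K=c["camera_matrix"]; d=np.array([c["k1"],0,0,0,0])
    xy=cv2.undistortPoints(np.array([[uv]],float),K,d)[0,0]
    R=cv2.Rodrigues(c["rvec"])[0]
    return -R.T@c["tvec"], R.T@np.array([*xy,1])
def onz(c,uv,z):
    o,d=ray(c,uv); return (o+d*(z-o[2])/d[2])[:2]
def proj(c,P):
    return cv2.projectPoints(np.array(P,float).reshape(-1,1,3),c["rvec"],c["tvec"],c["camera_matrix"],np.array([c["k1"],0,0,0,0]))[0][:,0]
def crop(c,name,x0,y0,x1,y1,s):
    im=c["image"][y0:y1,x0:x1,::-1]
    cv2.imwrite(f"pics/{name}.png",cv2.resize(im,None,fx=s,fy=s,interpolation=cv2.INTER_CUBIC))
E
python3 - <<'E'
from h import *
crop(cap("top"),"top1",120,115,345,245,3.5)
crop(cap("scene"),"scene1",130,155,290,300,4)
E
```

```text
(no output)
```

View pics/top1.png

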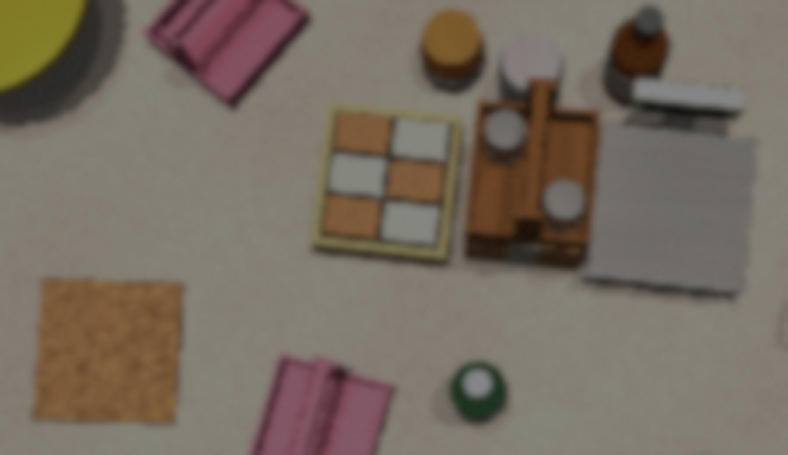

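View pics/scene1.png

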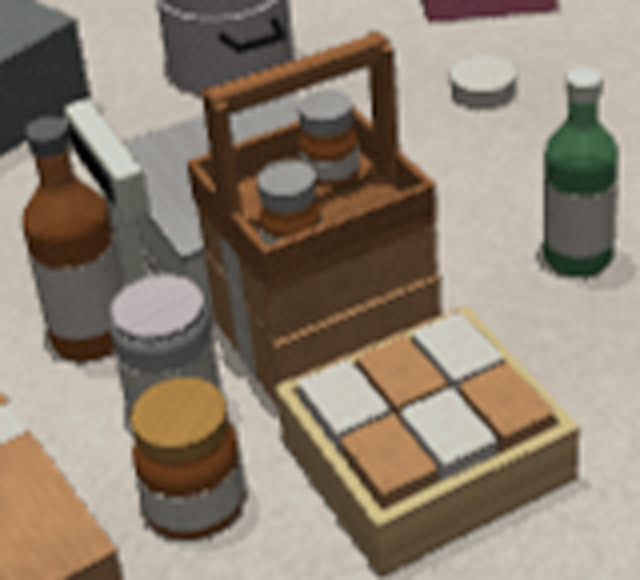

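```bash
cat >> h.py <<'E'
def fitrect(c,pts,loc,z,x0,y0,s):
    P=np.array([onz(c,[(u+.5)/s-.5+x0,(v+.5)/s-.5+y0],z) for u,v in pts]); L=np.array(loc,float)
    a=L-L.mean(0); b=P-P.mean(0)
    th=np.arctan2((a[:,0]*b[:,1]-a[:,1]*b[:,0]).sum(),(a*b).sum())
    R=np.array([[np.cos(th),-np.sin(th)],[np.sin(th),np.cos(th)]])
    t=P.mean(0)-R@L.mean(0)
    return t.round(1),np.degrees(th).round(2),(P-(L@R.T+t)).round(1).tolist()
def box(a,b): return [(a/2,b/2),(a/2,-b/2),(-a/2,-b/2),(-a/2,b/2)]
E
python3 - <<'E'
from h import *
c=cap("top"); k=(120,115,3.5)
print("mat",fitrect(c,[(43,280),(183,283),(174,422),(33,420)],box(150,150),6,*k))
print("plat",fitrect(c,[(757,138),(738,295),(583,280)],box(160,160)[1:],67,*k) if 0 else fitrect(c,[(757,138),(738,295),(583,280)],[(80,-80),(-80,-80),(-80,80)],67,*k))
print("crate",fitrect(c,[(332,108),(463,120),(448,262),(314,249)],box(150,140),60,*k))
print("caddy",fitrect(c,[(478,101),(600,112),(584,245),(467,235)],box(130,120),150,*k))
print("bar",fitrect(c,[(532,80),(552,82),(537,220),(517,218)],box(130,14),239,*k))
s=cap("scene"); o,d=ray(c,[0,0]);print("camtop",o, "scene",ray(s,[0,0])[0])
# bar ends in scene: top-far-right, top-left
print("pot",onz(c,[375,208],60),"bottle",onz(c,[256,226],170),"pink",onz(c,[211,240],60))
E
```

```text
mat (array([447.9, 398.8]), np.float64(-0.49), [[-1.6, -1.2], [-1.6, 0.5], [2.3, 1.8], [0.9, -1.1]])
plat (array([ 593.3, -179.2]), np.float64(-5.56), [[2.7, -2.7], [-0.2, 3.4], [-2.5, -0.7]])
crate (array([616.8, 105. ]), np.float64(-4.98), [[-1.0, -2.2], [-0.1, 2.0], [0.8, 1.7], [0.3, -1.5]])
caddy (array([608. , -38.4]), np.float64(-4.84), [[0.4, -1.5], [1.0, 0.7], [0.2, 4.8], [-1.6, -3.9]])
bar (array([607.1, -37.7]), np.float64(-5.55), [[-1.2, 2.1], [-1.5, -1.9], [1.2, -2.0], [1.5, 1.7]])
camtop [ 286.63228884   -1.7551473  1434.82958572] scene [1027.37977233  699.27389933  773.72408444]
pot [ 476.68500354 -404.31458151] bottle [398.04029871  10.906258  ] pink [356.75676323 167.77113404]
```

```bash
cat >> h.py <<'E'
def edges(x,y,yaw,a,b,z,sel):
    t=np.radians(yaw); R=np.array([[np.cos(t),-np.sin(t)],[np.sin(t),np.cos(t)]])
    P=np.c_[np.array(box(a,b))@R.T+[x,y],[z]*4]
    return [(P[i],P[(i+1)%4]) for i in sel]   # 0:+x 1:-y 2:-x 3:+y edge
def score(c,E,sig=1.0):
    if "g" not in c:
        g=cv2.GaussianBlur(c["image"].astype(np.float32),(0,0),sig)
        c["g"]=(cv2.Sobel(g,cv2.CV_32F,1,0),cv2.Sobel(g,cv2.CV_32F,0,1))
    s=0
    for p,q in E:
        u=proj(c,p+(q-p)*np.linspace(.06,.94,60)[:,None]).astype(np.float32)
        d=u[-1]-u[0]; n=np.array([-d[1],d[0]])/np.linalg.norm(d)
        m=[cv2.remap(k,u[:,0].copy(),u[:,1].copy(),cv2.INTER_LINEAR).reshape(60,3) for k in c["g"]]
        s+=np.linalg.norm((m[0]*n[0]+m[1]*n[1]).mean(0))
    return s
def refine(f,x0,r=(8,8,2)):
    from scipy.optimize import differential_evolution as de
    o=de(lambda v:-f(v),[(a-b,a+b) for a,b in zip(x0,r)],seed=1,maxiter=60,popsize=12,polish=True)
    return o.x.round(2),round(-o.fun,1)
E
python3 - <<'E'
from h import *
c=cap("top"); s=cap("scene")
print("plat",refine(lambda v:score(c,edges(*v,160,160,67,[1,2])),(593,-180,-5.3)))
print("mat",refine(lambda v:score(c,edges(*v,150,150,6,[0,1,2,3])),(448,399,-.5)))
print("mat s",refine(lambda v:score(s,edges(*v,150,150,6,[0,1,2,3])),(448,399,-.5)))
cad=lambda v:score(c,edges(*v,130,120,150,[0,1,3]))+score(s,edges(*v,130,120,150,[0,3]))
print("caddy",refine(cad,(608,-38,-5)))
print("caddy t",refine(lambda v:score(c,edges(*v,130,120,150,[0,1,3])),(608,-38,-5)))
print("crate",refine(lambda v:score(c,edges(*v,150,140,60,[0,1,2,3]))+score(s,edges(*v,150,140,60,[0,2,3])),(617,105,-5)))
def vert(v,i,z0,z1):
    p=edges(*v,130,120,z0,[i])[0][0]; return (p,p+[0,0,z1-z0])
def base(v): return score(s,[vert(v,0,5,65),vert(v,3,60,65),vert(v,1,5,65)]+edges(*v,130,120,70,[0,3])+edges(*v,130,120,0,[0]))+score(c,edges(*v,130,120,70,[2]))
print("base",refine(base,(607,-36,-5.3)))
mid=lambda v:score(s,[vert(v,0,72,113),vert(v,1,72,113)]+edges(*v,130,120,115,[0,3]))+score(c,edges(*v,130,120,115,[2]))
print("mid",refine(mid,(607,-36,-5.3)))
print("bar",refine(lambda v:score(c,edges(*v,130,14,239,[0,1,3]))+score(s,edges(*v,130,14,239,[0,1,3])),(607,-38,-5)))
im=s["image"][...,::-1].copy()
x0,y0,S=170,160,6
im=cv2.resize(im[y0:y0+100,x0:x0+110],None,fx=S,fy=S,interpolation=cv2.INTER_CUBIC)
for z,col in((0,(255,0,0)),(70,(0,255,0)),(115,(0,0,255)),(150,(255,255,0))):
    for p,q in edges(608,-37,-5.2,130,120,z,[0,3]):
        u=((proj(s,[p,q])-[x0,y0]+.5)*S).astype(int); cv2.line(im,tuple(map(int,u[0])),tuple(map(int,u[1])),col,1)
cv2.imwrite("pics/ov.png",im)
E
```

```text
plat (array([ 585.02, -181.28,   -5.34]), np.float64(251.3))
mat (array([447.85, 398.18,  -1.22]), np.float64(567.0))
mat s (array([452.14, 400.92,  -0.58]), np.float64(1076.9))
caddy (array([611.92, -38.67,  -4.81]), np.float64(756.0))
caddy t (array([609.11, -39.92,  -4.82]), np.float64(465.8))
crate (array([612.82, 108.12,  -5.48]), np.float64(1045.9))
base (array([614.28, -32.07,  -4.1 ]), np.float64(1350.6))
mid (array([611.43, -37.04,  -7.28]), np.float64(691.6))
bar (array([608.52, -36.26,  -4.43]), np.float64(899.1))
```

View pics/ov.png

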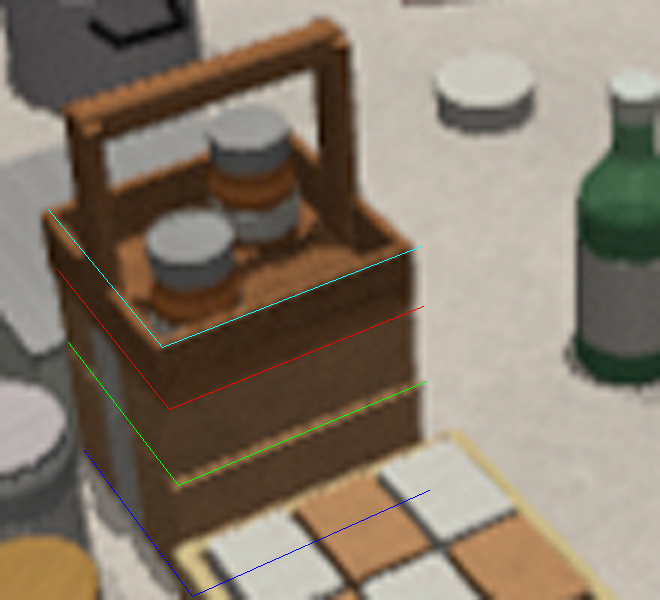

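```bash
cat >> h.py <<'E'
def go(x,y,z,yaw=None,frm=None):
    from scipy.spatial.transform import Rotation as Ro
    st=sensors.sense(); p,o=(st["eef_pos"],st["orientation"]) if frm is None else frm
    R=Ro.from_euler("xyz",o); T=Ro.from_euler("xyz",[np.pi,0,np.radians(yaw)])
    print("shift",R.inv().apply(np.array([x,y,z])-p).round(1),"turn",np.degrees((R.inv()*T).as_rotvec()).round(2))
def st():
    s=sensors.sense(); print(round(s["time"],2),s["eef_pos"].round(1),np.degrees(s["orientation"]).round(2),"F",s["wrist_force"].round(1),"w",round(s["gripper_width"],1))
E
python3 - <<'E'
from h import *
go(608.5,-37.5,345,175.1)
go(608.5,-37.5,345,175.1,([249.404,600.26,303.89],[np.pi,0,2.7478]))
E
```

```text
shift [-576.3 -451.1  -41.2] turn [-1.000e-02 -0.000e+00 -1.766e+01]
shift [-576.3 -451.2  -41.1] turn [  0.     0.   -17.66]
```

```bash
python3 -m creep '[{"tx":-20,"ty":-15,"tz":-20,"rz":-1},{"tx":-65,"ty":-50,"tz":-41,"rz":-3},{"tx":-112,"ty":-88,"tz":-41,"rz":-5},{"tx":-160,"ty":-125,"tz":-41,"rz":-7},{"tx":-208,"ty":-163,"tz":-41,"rz":-9},{"tx":-256,"ty":-200,"tz":-41,"rz":-11},{"tx":-304,"ty":-238,"tz":-41,"rz":-13},{"tx":-352,"ty":-275,"tz":-41,"rz":-15},{"tx":-400,"ty":-313,"tz":-41,"rz":-17},{"tx":-448,"ty":-350,"tz":-41,"rz":-17.7},{"tx":-496,"ty":-388,"tz":-41,"rz":-17.7},{"tx":-535,"ty":-419,"tz":-41,"rz":-17.7}]'
python3 -c "
from h import *
go(608.5,-37.5,345,175.1)"
```

```text
shift [-576.3 -451.1  -41.2] turn [-1.000e-02 -0.000e+00 -1.766e+01]invalid input
```

```bash
python3 -m creep '[{"tx":-20,"ty":-15,"tz":-20,"rx":0,"ry":0,"rz":-1,"grip":85},{"tx":-65,"ty":-50,"tz":-41,"rx":0,"ry":0,"rz":-3,"grip":85},{"tx":-112,"ty":-88,"tz":-41,"rx":0,"ry":0,"rz":-5,"grip":85},{"tx":-160,"ty":-125,"tz":-41,"rx":0,"ry":0,"rz":-7,"grip":85},{"tx":-208,"ty":-163,"tz":-41,"rx":0,"ry":0,"rz":-9,"grip":85},{"tx":-256,"ty":-200,"tz":-41,"rx":0,"ry":0,"rz":-11,"grip":85},{"tx":-304,"ty":-238,"tz":-41,"rx":0,"ry":0,"rz":-13,"grip":85},{"tx":-352,"ty":-275,"tz":-41,"rx":0,"ry":0,"rz":-15,"grip":85},{"tx":-400,"ty":-313,"tz":-41,"rx":0,"ry":0,"rz":-17,"grip":85},{"tx":-448,"ty":-350,"tz":-41,"rx":0,"ry":0,"rz":-17.7,"grip":85},{"tx":-496,"ty":-388,"tz":-41,"rx":0,"ry":0,"rz":-17.7,"grip":85},{"tx":-535,"ty":-419,"tz":-41,"rx":0,"ry":0,"rz":-17.7,"grip":85}]'
python3 -c "
from h import *
go(608.5,-37.5,345,175.1)"
```

```text
time: 1.9
eef_pos: [583.5, 5.8, 345.1]
orientation: [-3.142, 0.001, 3.055]
wrist_force: [1.4, -0.1, 0.7]
gripper_width: 84.9
shift [-28.6 -40.9   0.1] turn [-0.    0.03 -0.03]
```

```bash
python3 -m creep '[{"tx":-14,"ty":-20,"tz":0,"rx":0,"ry":0,"rz":0,"grip":85},{"tx":-29,"ty":-41,"tz":0,"rx":0,"ry":0,"rz":0,"grip":85},{"tx":-29,"ty":-41,"tz":15,"rx":0,"ry":0,"rz":0,"grip":85},{"tx":-29,"ty":-41,"tz":35,"rx":0,"ry":0,"rz":0,"grip":85},{"tx":-29,"ty":-41,"tz":50,"rx":0,"ry":0,"rz":0,"grip":60},{"tx":-29,"ty":-41,"tz":60,"rx":0,"ry":0,"rz":0,"grip":45},{"tx":-29,"ty":-41,"tz":60,"rx":0,"ry":0,"rz":0,"grip":40}]'
python3 - <<'E'
from h import *
st(); c=cap("top"); s=cap("scene")
crop(s,"g1",160,140,300,245,5.5)
E
```

```text
time: 2.78
eef_pos: [607.6, -34.8, 283.7]
orientation: [3.141, -0.002, 3.057]
wrist_force: [-0.2, -0.2, 0.9]
gripper_width: 39.9
2.77 [607.6 -34.8 283.7] [ 1.7998e+02 -1.2000e-01  1.7517e+02] F [-0.2 -0.2  0.9] w 39.9
```

View pics/g1.png

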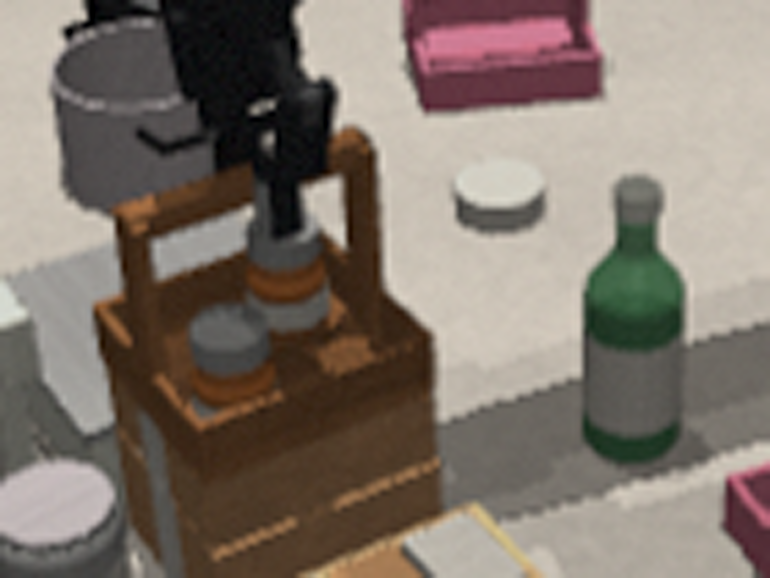

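```bash
python3 -m creep '[{"tx":0,"ty":-2.5,"tz":0,"rx":0,"ry":0,"rz":0,"grip":25},{"tx":0,"ty":-2.5,"tz":0,"rx":0,"ry":0,"rz":0,"grip":18},{"tx":0,"ty":-2.5,"tz":0,"rx":0,"ry":0,"rz":0,"grip":10},{"tx":0,"ty":-2.5,"tz":0,"rx":0,"ry":0,"rz":0,"grip":5},{"tx":0,"ty":-2.5,"tz":0,"rx":0,"ry":0,"rz":0,"grip":5},{"tx":0,"ty":-2.5,"tz":-2,"rx":0,"ry":0,"rz":0,"grip":5},{"tx":0,"ty":-2.5,"tz":-7,"rx":0,"ry":0,"rz":0,"grip":5},{"tx":0,"ty":-2.5,"tz":-17,"rx":0,"ry":0,"rz":0,"grip":5},{"tx":0,"ty":-2.5,"tz":-30,"rx":0,"ry":0,"rz":0,"grip":5},{"tx":0,"ty":-2.5,"tz":-42,"rx":0,"ry":0,"rz":0,"grip":5},{"tx":0,"ty":-2.5,"tz":-48,"rx":0,"ry":0,"rz":0,"grip":5},{"tx":0,"ty":-2.5,"tz":-50,"rx":0,"ry":0,"rz":0,"grip":5}]'
python3 - <<'E'
from h import *
st(); s=cap("scene")
crop(s,"g2",150,110,300,260,4)
E
```

```text
time: 4.38
eef_pos: [608.0, -37.8, 335.6]
orientation: [-3.141, 0.001, 3.057]
wrist_force: [-0.4, -0.8, -5.0]
gripper_width: 13.0
4.38 [608.  -37.8 335.6] [-1.7999e+02  5.0000e-02  1.7514e+02] F [-0.4 -0.8 -5. ] w 13.0
```

View pics/g2.png

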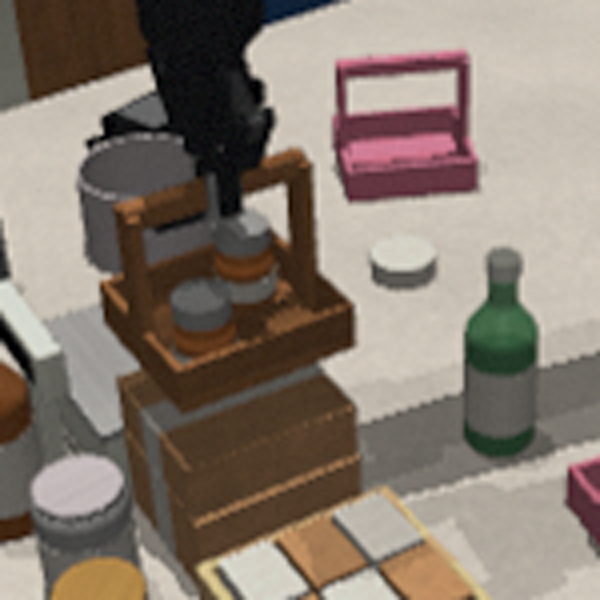

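```bash
python3 -c "
from h import *
go(449.5,399.5,335,179.3)"
```

```text
shift [1.949e+02 4.223e+02 2.000e-01] turn [-0.    0.02 -4.16]
```

```bash
python3 -m creep '[{"tx":2,"ty":4,"tz":0,"rx":0,"ry":0,"rz":0,"grip":5},{"tx":7,"ty":14,"tz":0,"rx":0,"ry":0,"rz":0,"grip":5},{"tx":14,"ty":31,"tz":0,"rx":0,"ry":0,"rz":0,"grip":5},{"tx":25,"ty":53,"tz":0,"rx":0,"ry":0,"rz":0,"grip":5},{"tx":37,"ty":79,"tz":0,"rx":0,"ry":0,"rz":0,"grip":5},{"tx":50,"ty":109,"tz":0,"rx":0,"ry":0,"rz":0,"grip":5},{"tx":65,"ty":141,"tz":0,"rx":0,"ry":0,"rz":0,"grip":5},{"tx":81,"ty":175,"tz":0,"rx":0,"ry":0,"rz":0,"grip":5},{"tx":97,"ty":211,"tz":0,"rx":0,"ry":0,"rz":0,"grip":5},{"tx":114,"ty":247,"tz":0,"rx":0,"ry":0,"rz":0,"grip":5},{"tx":130,"ty":281,"tz":0,"rx":0,"ry":0,"rz":0,"grip":5},{"tx":144,"ty":313,"tz":0,"rx":0,"ry":0,"rz":0,"grip":5}]' && python3 -m creep '[{"tx":14,"ty":30,"tz":0,"rx":0,"ry":0,"rz":-0.5,"grip":5},{"tx":26,"ty":56,"tz":0,"rx":0,"ry":0,"rz":-1.5,"grip":5},{"tx":37,"ty":78,"tz":0,"rx":0,"ry":0,"rz":-2.5,"grip":5},{"tx":44,"ty":95,"tz":0,"rx":0,"ry":0,"rz":-3.5,"grip":5},{"tx":49,"ty":105,"tz":0,"rx":0,"ry":0,"rz":-4.2,"grip":5},{"tx":51,"ty":109,"tz":0,"rx":0,"ry":0,"rz":-4.2,"grip":5},{"tx":51,"ty":109,"tz":0,"rx":0,"ry":0,"rz":-4.2,"grip":5}]'; python3 -c "
from h import *
go(449.5,399.5,175,179.3)"
```

```text
time: 5.92
eef_pos: [489.0, 288.6, 335.0]
orientation: [3.141, -0.0, 3.058]
wrist_force: [0.4, -0.1, -4.7]
gripper_width: 12.9
time: 6.8
eef_pos: [449.4, 399.1, 334.8]
orientation: [-3.141, 0.0, 3.13]
wrist_force: [-0.1, -0.6, -3.8]
gripper_width: 13.2
shift [-1.000e-01  5.000e-01  1.598e+02] turn [-0.02  0.    0.02]
```

```bash
python3 -m creep '[{"tx":0,"ty":0.5,"tz":5,"rx":0,"ry":0,"rz":0,"grip":5},{"tx":0,"ty":0.5,"tz":17,"rx":0,"ry":0,"rz":0,"grip":5},{"tx":0,"ty":0.5,"tz":35,"rx":0,"ry":0,"rz":0,"grip":5},{"tx":0,"ty":0.5,"tz":56,"rx":0,"ry":0,"rz":0,"grip":5},{"tx":0,"ty":0.5,"tz":78,"rx":0,"ry":0,"rz":0,"grip":5},{"tx":0,"ty":0.5,"tz":100,"rx":0,"ry":0,"rz":0,"grip":5},{"tx":0,"ty":0.5,"tz":120,"rx":0,"ry":0,"rz":0,"grip":5},{"tx":0,"ty":0.5,"tz":136,"rx":0,"ry":0,"rz":0,"grip":5},{"tx":0,"ty":0.5,"tz":146,"rx":0,"ry":0,"rz":0,"grip":5},{"tx":0,"ty":0.5,"tz":151,"rx":0,"ry":0,"rz":0,"grip":5},{"tx":0,"ty":0.5,"tz":154,"rx":0,"ry":0,"rz":0,"grip":5},{"tx":0,"ty":0.5,"tz":156,"rx":0,"ry":0,"rz":0,"grip":5}]' && python3 -m creep '[{"tx":0,"ty":0,"tz":1,"rx":0,"ry":0,"rz":0,"grip":5},{"tx":0,"ty":0,"tz":2,"rx":0,"ry":0,"rz":0,"grip":5},{"tx":0,"ty":0,"tz":2,"rx":0,"ry":0,"rz":0,"grip":5}]'
```

```text
time: 8.3
eef_pos: [449.7, 399.9, 179.4]
orientation: [3.141, 0.001, 3.13]
wrist_force: [-0.2, 0.0, -5.0]
gripper_width: 13.2
time: 8.68
eef_pos: [449.4, 399.8, 176.9]
orientation: [3.142, 0.0, 3.13]
wrist_force: [-0.1, 0.2, -4.1]
gripper_width: 12.8
```

```bash
python3 -m creep '[{"tx":0,"ty":0,"tz":1,"rx":0,"ry":0,"rz":0,"grip":5},{"tx":0,"ty":0,"tz":1,"rx":0,"ry":0,"rz":0,"grip":5}]'; python3 -m creep '[{"tx":0,"ty":0,"tz":1,"rx":0,"ry":0,"rz":0,"grip":5},{"tx":0,"ty":0,"tz":1,"rx":0,"ry":0,"rz":0,"grip":5}]'
```

```text
time: 8.93
eef_pos: [449.5, 399.8, 176.4]
orientation: [3.141, 0.0, 3.13]
wrist_force: [-1.3, -1.8, -1.5]
gripper_width: 12.7
time: 9.18
eef_pos: [449.7, 399.8, 176.3]
orientation: [-3.141, 0.0, 3.13]
wrist_force: [-4.9, -5.0, 6.2]
gripper_width: 12.6
```

```bash
python3 -m creep '[{"tx":0,"ty":0,"tz":0,"rx":0,"ry":0,"rz":0,"grip":20},{"tx":0,"ty":0,"tz":0,"rx":0,"ry":0,"rz":0,"grip":40},{"tx":0,"ty":0,"tz":0,"rx":0,"ry":0,"rz":0,"grip":50},{"tx":0,"ty":0,"tz":-15,"rx":0,"ry":0,"rz":0,"grip":60},{"tx":0,"ty":0,"tz":-45,"rx":0,"ry":0,"rz":0,"grip":85},{"tx":0,"ty":0,"tz":-85,"rx":0,"ry":0,"rz":0,"grip":85},{"tx":0,"ty":0,"tz":-95,"rx":0,"ry":0,"rz":0,"grip":85}]'
python3 - <<'E'
from h import *
st(); c=cap("top"); s=cap("scene")
a=c["image"][125:215,195:345,::-1]; b=s["image"][175:285,130:280,::-1]
im=np.vstack([cv2.resize(a,None,fx=5.3,fy=5.3,interpolation=cv2.INTER_CUBIC)[:, :795]])
cv2.imwrite("pics/t3.png",im); crop(s,"s3",165,180,265,280,6)
E
```

```text
time: 10.05
eef_pos: [450.7, 400.6, 274.3]
orientation: [3.138, 0.006, 3.13]
wrist_force: [0.3, 0.1, -0.4]
gripper_width: 84.9
10.05 [450.7 400.6 274.3] [179.78   0.35 179.34] F [ 0.3  0.1 -0.4] w 84.9
```

View pics/t3.png

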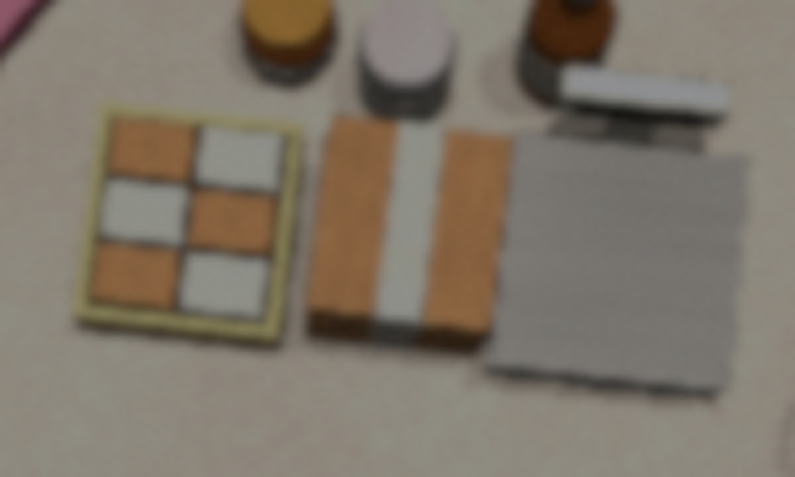

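View pics/s3.png

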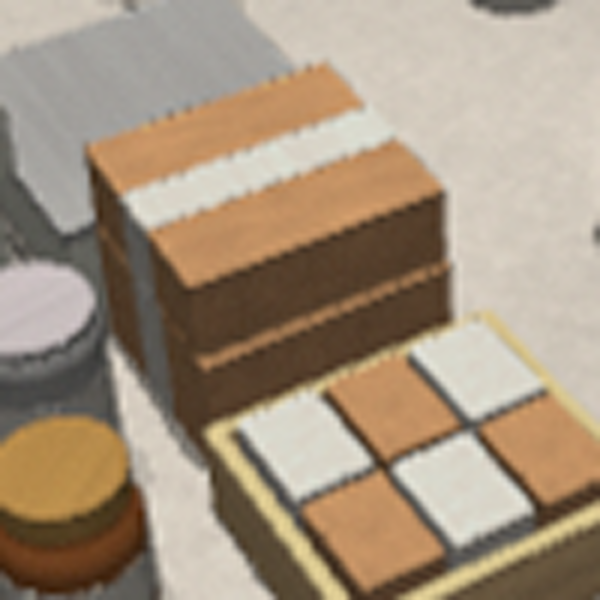

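Run:
```python
from h import *
c=cap("top"); s=cap("scene"); k=(195,125,5.3); m=(165,180,6)
print("mid top",fitrect(c,[(335,115),(513,133),(492,332),(308,312)],box(130,120),115,*k))
print("mid scene",fitrect(s,[(188,290),(88,150),(322,65),(445,190)],box(130,120),115,*m))
print("plat",fitrect(c,[(515,134),(748,156),(722,390),(488,372)],box(160,160),67,*k))
print("crate",fitrect(c,[(103,108),(302,128),(282,338),(78,322)],box(150,140),60,*k))
print("base scene AD",fitrect(s,[(208,366),(452,266)],[(65,60),(-65,60)],70,*m))
R=lambda f,x:print(refine(f,x,(6,6,2)))
R(lambda v:score(c,edges(*v,130,120,115,[0,1,2,3]),.7),(609,-40,-5.2))
R(lambda v:score(s,edges(*v,130,120,115,[0,1,2,3]),.7),(609,-40,-5.2))
R(lambda v:score(c,edges(*v,160,160,67,[1,2]),.7),(592,-180,-5.2))
R(lambda v:score(c,edges(*v,150,140,60,[0,1,2,3]),.7),(616,107,-5.2))
R(lambda v:score(s,edges(*v,150,140,60,[0,1,2,3]),.7),(616,107,-5.2))
```

```text
mid top (array([607.9, -41.5]), np.float64(-5.9), [[0.3, -2.2], [1.9, 1.1], [-0.7, 1.1], [-1.5, -0.0]])
mid scene (array([611.2, -37. ]), np.float64(-6.15), [[0.1, -1.5], [-2.2, 2.3], [1.9, 0.4], [0.2, -1.2]])
plat (array([ 594.1, -180.9]), np.float64(-5.49), [[0.1, -3.0], [2.0, -0.4], [1.6, 4.0], [-3.7, -0.6]])
crate (array([618.9, 105.7]), np.float64(-4.53), [[-0.6, -1.8], [-2.1, 2.0], [2.3, 1.2], [0.4, -1.4]])
base scene AD (array([609.2, -35.7]), np.float64(-6.01), [[-1.5, 0.2], [1.5, -0.2]])
(array([608.18, -40.05,  -6.54]), np.float64(600.2))
(array([610.12, -38.75,  -6.62]), np.float64(1319.7))
(array([ 586.01, -181.24,   -5.15]), np.float64(295.5))
(array([611.71, 103.77,  -5.38]), np.float64(542.5))
(array([620.76, 108.54,  -5.48]), np.float64(1037.1))
```

Run:
```python
from h import *
c=cap("top")
print("can",onz(c,[271.4,133.5],100),"honey",onz(c,[249.7,126.9],85))
go(618.7,60.2,260,84.6)
```

```text
can [730.5173974  -37.76829116] honey [759.10244833  39.36304689]
shift [-173.9 -337.1    8.2] turn [-1.900e-01 -4.000e-02  9.473e+01]
```

```bash
python3 -m creep '[{"tx":-10,"ty":-20,"tz":0,"rx":0,"ry":0,"rz":6,"grip":75},{"tx":-25,"ty":-50,"tz":0,"rx":0,"ry":0,"rz":14,"grip":75},{"tx":-42,"ty":-82,"tz":0,"rx":0,"ry":0,"rz":23,"grip":75},{"tx":-60,"ty":-115,"tz":0,"rx":0,"ry":0,"rz":32,"grip":75},{"tx":-77,"ty":-148,"tz":0,"rx":0,"ry":0,"rz":41,"grip":75},{"tx":-94,"ty":-182,"tz":0,"rx":0,"ry":0,"rz":50,"grip":75},{"tx":-112,"ty":-216,"tz":0,"rx":0,"ry":0,"rz":59,"grip":75},{"tx":-130,"ty":-250,"tz":0,"rx":0,"ry":0,"rz":68,"grip":75},{"tx":-146,"ty":-282,"tz":0,"rx":0,"ry":0,"rz":77,"grip":75},{"tx":-160,"ty":-310,"tz":0,"rx":0,"ry":0,"rz":86,"grip":75},{"tx":-169,"ty":-329,"tz":0,"rx":0,"ry":0,"rz":94,"grip":75},{"tx":-174,"ty":-337,"tz":0,"rx":0,"ry":0,"rz":94.7,"grip":75}]' && python3 -m creep '[{"tx":0,"ty":0,"tz":30,"rx":0,"ry":0,"rz":0,"grip":75},{"tx":0,"ty":0,"tz":60,"rx":0,"ry":0,"rz":0,"grip":75},{"tx":0,"ty":0,"tz":60,"rx":0,"ry":0,"rz":0,"grip":75}]'; python3 -c "
from h import *
go(618.7,60.2,148,84.6)"
```

```text
time: 11.8
eef_pos: [619.2, 59.8, 268.1]
orientation: [-3.139, -0.0, 1.477]
wrist_force: [-0.2, 0.2, 0.3]
gripper_width: 75.3
time: 12.18
eef_pos: [617.3, 61.4, 206.2]
orientation: [-3.134, -0.0, 1.479]
wrist_force: [0.4, 0.2, -0.1]
gripper_width: 75.0
shift [-1.1  1.9 58.1] turn [-0.43 -0.    0.16]
```

```bash
python3 -m creep '[{"tx":-1,"ty":2,"tz":20,"rx":-0.4,"ry":0,"rz":0,"grip":75},{"tx":-1,"ty":2,"tz":42,"rx":-0.4,"ry":0,"rz":0,"grip":75},{"tx":-1,"ty":2,"tz":56,"rx":-0.4,"ry":0,"rz":0,"grip":75},{"tx":-1,"ty":2,"tz":58,"rx":-0.4,"ry":0,"rz":0,"grip":75},{"tx":-8,"ty":2,"tz":58,"rx":-0.4,"ry":0,"rz":0,"grip":75},{"tx":-16,"ty":2,"tz":58,"rx":-0.4,"ry":0,"rz":0,"grip":75},{"tx":-22,"ty":2,"tz":58,"rx":-0.4,"ry":0,"rz":0,"grip":75},{"tx":-27,"ty":2,"tz":58,"rx":-0.4,"ry":0,"rz":0,"grip":75},{"tx":-32,"ty":2,"tz":58,"rx":-0.4,"ry":0,"rz":0,"grip":75},{"tx":-37,"ty":2,"tz":58,"rx":-0.4,"ry":0,"rz":0,"grip":75},{"tx":-41,"ty":2,"tz":58,"rx":-0.4,"ry":0,"rz":0,"grip":75},{"tx":-41,"ty":2,"tz":58,"rx":-0.4,"ry":0,"rz":0,"grip":75}]'
python3 - <<'E'
from h import *
st(); s=cap("scene"); crop(s,"p1",130,120,290,270,4)
print(refine(lambda v:score(s,edges(*v,130,120,115,[0,1,2]),.7),(610,-50,-5.5),(6,15,2)))
E
```

```text
time: 13.68
eef_pos: [617.6, 19.4, 151.9]
orientation: [3.134, 0.0, 1.477]
wrist_force: [-0.3, -0.1, 0.4]
gripper_width: 74.8
13.68 [617.6  19.4 151.9] [1.7959e+02 3.0000e-02 8.4630e+01] F [-0.3 -0.1  0.4] w 74.8
(array([611.14, -47.53,  -7.13]), np.float64(749.5))
```

View pics/p1.png

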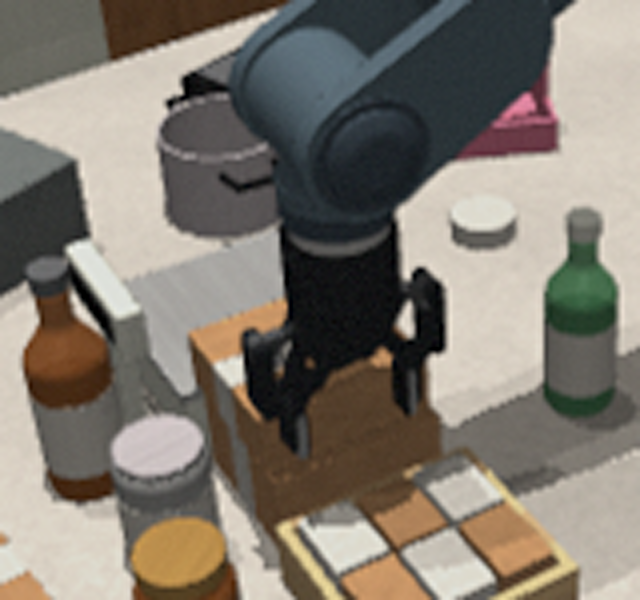

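```bash
python3 -m creep '[{"tx":-6,"ty":0,"tz":0,"rx":0.2,"ry":0,"rz":0,"grip":75},{"tx":-16,"ty":0,"tz":1,"rx":0.4,"ry":0,"rz":0,"grip":75},{"tx":-27,"ty":0,"tz":2,"rx":0.4,"ry":0,"rz":0,"grip":75},{"tx":-38,"ty":0,"tz":2,"rx":0.4,"ry":0,"rz":0,"grip":75},{"tx":-49,"ty":0,"tz":2,"rx":0.4,"ry":0,"rz":0,"grip":75},{"tx":-60,"ty":0,"tz":2,"rx":0.4,"ry":0,"rz":0,"grip":75},{"tx":-71,"ty":0,"tz":2,"rx":0.4,"ry":0,"rz":0,"grip":75},{"tx":-82,"ty":0,"tz":2,"rx":0.4,"ry":0,"rz":0,"grip":75},{"tx":-93,"ty":0,"tz":2,"rx":0.4,"ry":0,"rz":0,"grip":75},{"tx":-104,"ty":0,"tz":2,"rx":0.4,"ry":0,"rz":0,"grip":75},{"tx":-112,"ty":0,"tz":2,"rx":0.4,"ry":0,"rz":0,"grip":75},{"tx":-115,"ty":0,"tz":2,"rx":0.4,"ry":0,"rz":0,"grip":75}]'
python3 -m creep '[{"tx":0,"ty":0,"tz":0,"rx":0,"ry":0,"rz":0,"grip":75},{"tx":0,"ty":0,"tz":0,"rx":0,"ry":0,"rz":0,"grip":75}]'
python3 -m creep '[{"tx":20,"ty":0,"tz":0,"rx":0,"ry":0,"rz":0,"grip":75},{"tx":60,"ty":0,"tz":-10,"rx":0,"ry":0,"rz":0,"grip":75},{"tx":120,"ty":0,"tz":-30,"rx":0,"ry":0,"rz":0,"grip":75},{"tx":180,"ty":0,"tz":-50,"rx":0,"ry":0,"rz":0,"grip":75},{"tx":240,"ty":0,"tz":-50,"rx":0,"ry":0,"rz":0,"grip":75},{"tx":260,"ty":0,"tz":-50,"rx":0,"ry":0,"rz":0,"grip":75}]'
python3 - <<'E'
from h import *
st(); c=cap("top"); s=cap("scene")
print("top",refine(lambda v:score(c,edges(*v,130,120,112,[0,1,2,3]),.7),(594,-166,-5.4),(8,15,3)))
print("sce",refine(lambda v:score(s,edges(*v,130,120,112,[0,1,2,3]),.7),(594,-166,-5.4),(8,15,3)))
a=cv2.resize(c["image"][120:205,235:345,::-1],None,fx=5,fy=5,interpolation=cv2.INTER_CUBIC)
b=cv2.resize(s["image"][150:270,130:270,::-1],None,fx=4.2,fy=4.2,interpolation=cv2.INTER_CUBIC)
np.save("c.npy",c["image"]);np.save("s.npy",s["image"])
cv2.imwrite("pics/q.png",a);
E
```

```text
time: 15.22
eef_pos: [606.8, -95.3, 149.9]
orientation: [3.142, -0.0, 1.477]
wrist_force: [0.3, 1.2, -0.5]
gripper_width: 75.0
time: 15.48
eef_pos: [607.0, -94.7, 150.0]
orientation: [3.141, 0.0, 1.478]
wrist_force: [0.5, -0.3, -0.0]
gripper_width: 74.8
time: 16.23
eef_pos: [630.5, 168.8, 200.3]
orientation: [3.141, -0.001, 1.482]
wrist_force: [-0.6, -0.4, 0.1]
gripper_width: 75.1
16.23 [630.5 168.8 200.3] [ 1.7996e+02 -3.0000e-02  8.4920e+01] F [-0.6 -0.4  0.1] w 75.1
top (array([ 598.41, -165.9 ,   -5.33]), np.float64(608.3))
sce (array([ 599.75, -163.33,   -6.02]), np.float64(1348.2))
```

View pics/q.png

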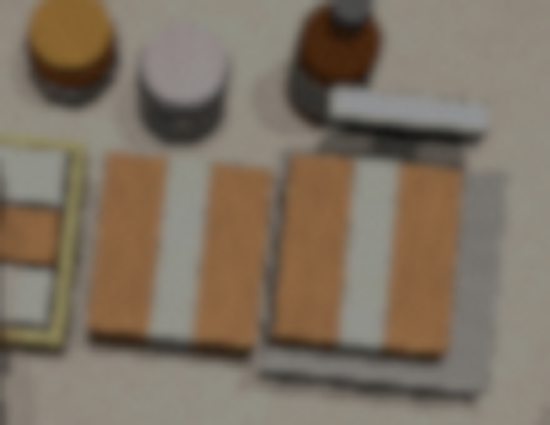

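Run:
```python
from h import *
c=cap("top"); s=cap("scene"); k=(235,120,5)
print("base m",fitrect(c,[(107,153),(270,166),(252,350),(90,331)],box(130,120),70,*k))
print("mid m",fitrect(c,[(289,150),(462,162),(443,355),(273,342)],box(130,120),112,*k))
print("plat m",fitrect(c,[(505,172),(480,392),(258,376)],[(80,-80),(-80,-80),(-80,80)],67,*k))
R=lambda n,f,x,r=(6,6,2):print(n,refine(f,x,r))
R("base t",lambda v:score(c,edges(*v,130,120,70,[0,1,2,3]),.7),(607,-37,-5.4))
R("base s",lambda v:score(s,edges(*v,130,120,70,[0,1,2,3]),.7),(609,-36,-5.4))
R("plat t",lambda v:score(c,edges(*v,160,160,67,[1,2]),.7),(593,-182,-5.4),(5,5,1))
R("plat s",lambda v:score(s,edges(*v,160,160,67,[1,2,3]),.7),(596,-180,-5.4),(5,5,1))
```

```text
base m (array([608.1, -36.7]), np.float64(-4.96), [[-0.1, -1.6], [2.0, 1.6], [-1.8, 2.8], [-0.1, -2.8]])
mid m (array([ 598.3, -163.8]), np.float64(-4.57), [[1.6, -1.3], [4.1, -1.0], [-1.8, 3.2], [-3.9, -0.9]])
plat m (array([ 594. , -178.6]), np.float64(-4.93), [[1.3, -2.9], [1.6, 3.4], [-2.9, -0.5]])
base t (array([608.91, -37.55,  -5.84]), np.float64(567.4))
base s (array([611.08, -36.33,  -5.23]), np.float64(1102.5))
plat t (array([ 596.29, -182.8 ,   -5.65]), np.float64(284.1))
plat s (array([ 591.07, -184.94,   -6.29]), np.float64(463.0))
```

```bash
python3 -c "
from h import *
go(607+.3,-94.7+3,150,84.6)"
```

```text
shift [-256.6    0.4   49.6] turn [-0.05  0.04  0.05]
```

```bash
python3 -m creep '[{"tx":-25,"ty":0,"tz":10,"rx":0,"ry":0,"rz":0,"grip":75},{"tx":-75,"ty":0,"tz":30,"rx":0,"ry":0,"rz":0,"grip":75},{"tx":-125,"ty":0,"tz":45,"rx":0,"ry":0,"rz":0,"grip":75},{"tx":-175,"ty":0,"tz":49.6,"rx":0,"ry":0,"rz":0,"grip":75},{"tx":-215,"ty":0,"tz":49.6,"rx":0,"ry":0,"rz":0,"grip":75},{"tx":-240,"ty":0.4,"tz":49.6,"rx":0,"ry":0,"rz":0,"grip":75},{"tx":-250,"ty":0.4,"tz":49.6,"rx":0,"ry":0,"rz":0,"grip":75},{"tx":-255,"ty":0.4,"tz":49.6,"rx":0,"ry":0,"rz":0,"grip":75},{"tx":-255,"ty":0.4,"tz":49.6,"rx":0,"ry":0,"rz":0,"grip":75}]'; python3 -c "
from h import *
u=.0941,.9956
go(607-17.8*.0941-1.5*.9956,-94.7-17.8*.9956+1.5*.0941,150,84.6)"
```

```text
time: 17.55
eef_pos: [607.6, -89.6, 150.2]
orientation: [-3.141, -0.0, 1.477]
wrist_force: [-0.7, -0.5, -0.6]
gripper_width: 75.3
shift [-22.9  -1.7   0.2] turn [-0.01 -0.01  0.03]
```

Push the remainder, back off, and measure.

```bash
python3 -m creep '[{"tx":-3,"ty":0,"tz":0,"rx":0,"ry":0,"rz":0,"grip":75},{"tx":-6,"ty":0,"tz":0,"rx":0,"ry":0,"rz":0,"grip":75},{"tx":-9,"ty":-0.4,"tz":0,"rx":0,"ry":0,"rz":0,"grip":75},{"tx":-13,"ty":-0.8,"tz":0,"rx":0,"ry":0,"rz":0,"grip":75},{"tx":-17,"ty":-1.2,"tz":0,"rx":0,"ry":0,"rz":0,"grip":75},{"tx":-20,"ty":-1.5,"tz":0,"rx":0,"ry":0,"rz":0,"grip":75},{"tx":-22,"ty":-1.7,"tz":0,"rx":0,"ry":0,"rz":0,"grip":75},{"tx":-22.9,"ty":-1.7,"tz":0,"rx":0,"ry":0,"rz":0,"grip":75},{"tx":-22.9,"ty":-1.7,"tz":0,"rx":0,"ry":0,"rz":0,"grip":75}]'
python3 -m creep '[{"tx":20,"ty":0,"tz":0,"rx":0,"ry":0,"rz":0,"grip":75},{"tx":60,"ty":0,"tz":-10,"rx":0,"ry":0,"rz":0,"grip":75},{"tx":120,"ty":0,"tz":-40,"rx":0,"ry":0,"rz":0,"grip":85},{"tx":180,"ty":0,"tz":-90,"rx":0,"ry":0,"rz":0,"grip":85},{"tx":240,"ty":0,"tz":-120,"rx":0,"ry":0,"rz":0,"grip":85},{"tx":290,"ty":0,"tz":-120,"rx":0,"ry":0,"rz":0,"grip":85}]'
python3 - <<'E'
from h import *
st(); c=cap("top"); s=cap("scene")
R=lambda n,f,x,r=(6,6,2):print(n,refine(f,x,r))
R("mid t",lambda v:score(c,edges(*v,130,120,112,[0,1,2,3]),.7),(596,-182,-5.4),(8,10,3))
R("mid s",lambda v:score(s,edges(*v,130,120,112,[0,1,2,3]),.7),(596,-182,-5.4),(8,10,3))
R("base t",lambda v:score(c,edges(*v,130,120,70,[0,1,2,3]),.7),(607,-37,-5.4))
R("base s",lambda v:score(s,edges(*v,130,120,70,[0,1,2,3]),.7),(609,-36,-5.4))
R("caddy t",lambda v:score(c,edges(*v,130,120,41,[0,1,3]),.7),(450,400,-1))
R("caddy s",lambda v:score(s,edges(*v,130,120,41,[0,3]),.7),(450,400,-1))
R("bar t",lambda v:score(c,edges(*v,130,14,130,[0,1,2,3]),.7),(450,400,-1))
R("bar s",lambda v:score(s,edges(*v,130,14,130,[0,1,3]),.7),(450,400,-1))
go(449.6,399.8,240,179.3)
E
```

```text
time: 18.68
eef_pos: [603.9, -112.6, 150.3]
orientation: [-3.142, 0.0, 1.477]
wrist_force: [0.0, -0.6, 0.3]
gripper_width: 74.9
time: 19.42
eef_pos: [630.7, 169.7, 272.0]
orientation: [3.137, -0.001, 1.477]
wrist_force: [1.3, -1.2, -0.4]
gripper_width: 84.8
19.43 [630.7 169.7 272. ] [ 1.7971e+02 -5.0000e-02  8.4650e+01] F [ 1.3 -1.2 -0.4] w 84.8
mid t (array([ 596.18, -180.37,   -5.48]), np.float64(614.4))
mid s (array([ 596.17, -180.3 ,   -6.  ]), np.float64(1298.0))
base t (array([609.11, -37.62,  -5.58]), np.float64(565.8))
base s (array([611.  , -36.31,  -5.88]), np.float64(1236.4))
caddy t (array([450.7 , 401.43,   0.65]), np.float64(610.4))
caddy s (array([ 4.5305e+02,  4.0043e+02, -3.2000e-01]), np.float64(578.3))
bar t (array([452.61, 401.11,  -1.17]), np.float64(523.7))
bar s (array([ 4.5360e+02,  4.0053e+02, -1.5000e-01]), np.float64(906.1))
shift [ 209.9 -199.4   30.8] turn [ 2.800e-01  9.000e-02 -9.425e+01]
```

```bash
python3 -m creep '[{"tx":10,"ty":-10,"tz":0,"rx":0,"ry":0,"rz":-6,"grip":85},{"tx":28,"ty":-27,"tz":5,"rx":0,"ry":0,"rz":-15,"grip":85},{"tx":48,"ty":-46,"tz":10,"rx":0,"ry":0,"rz":-24,"grip":85},{"tx":68,"ty":-65,"tz":15,"rx":0,"ry":0,"rz":-33,"grip":85},{"tx":88,"ty":-84,"tz":20,"rx":0,"ry":0,"rz":-42,"grip":85},{"tx":108,"ty":-103,"tz":25,"rx":0,"ry":0,"rz":-51,"grip":85},{"tx":128,"ty":-122,"tz":30,"rx":0,"ry":0,"rz":-60,"grip":85},{"tx":148,"ty":-141,"tz":31,"rx":0,"ry":0,"rz":-69,"grip":85},{"tx":168,"ty":-160,"tz":31,"rx":0,"ry":0,"rz":-78,"grip":85},{"tx":188,"ty":-179,"tz":31,"rx":0,"ry":0,"rz":-87,"grip":85},{"tx":203,"ty":-193,"tz":31,"rx":0,"ry":0,"rz":-93.5,"grip":85},{"tx":210,"ty":-199.4,"tz":31,"rx":0,"ry":0,"rz":-94.3,"grip":85}]'
python3 -m creep '[{"tx":0,"ty":0,"tz":0,"rx":0,"ry":0,"rz":0,"grip":85},{"tx":0,"ty":0,"tz":0,"rx":0,"ry":0,"rz":0,"grip":85}]'
python3 -c "
from h import *
go(449.6,399.8,177,179.3)"
```

```text
time: 21.02
eef_pos: [450.1, 395.3, 237.3]
orientation: [-3.141, -0.0, 3.124]
wrist_force: [-0.5, -0.0, -0.1]
gripper_width: 85.1
time: 21.28
eef_pos: [451.6, 394.1, 237.6]
orientation: [-3.141, 0.0, 3.122]
wrist_force: [-0.5, -0.3, 0.5]
gripper_width: 84.8
shift [ 2.1  5.7 60.6] turn [-0.02  0.01 -0.44]
```

```bash
python3 -m creep '[{"tx":2,"ty":5.7,"tz":5,"rx":0,"ry":0,"rz":-0.4,"grip":85},{"tx":2,"ty":5.7,"tz":25,"rx":0,"ry":0,"rz":-0.4,"grip":85},{"tx":2,"ty":5.7,"tz":45,"rx":0,"ry":0,"rz":-0.4,"grip":70},{"tx":2,"ty":5.7,"tz":57,"rx":0,"ry":0,"rz":-0.4,"grip":50},{"tx":2,"ty":5.7,"tz":60.6,"rx":0,"ry":0,"rz":-0.4,"grip":40},{"tx":2,"ty":5.7,"tz":60.6,"rx":0,"ry":0,"rz":-0.4,"grip":30},{"tx":2,"ty":5.7,"tz":60.6,"rx":0,"ry":0,"rz":-0.4,"grip":30}]'; python3 -c "
from h import *
go(449.6,399.8,177,179.3)"
```

```text
time: 22.15
eef_pos: [449.8, 400.5, 177.9]
orientation: [3.141, 0.001, 3.13]
wrist_force: [0.4, 0.0, -0.7]
gripper_width: 30.4
shift [ 0.2 -0.7  0.9] turn [0.04 0.08 0.04]
```

```bash
python3 -m creep '[{"tx":0,"ty":-0.6,"tz":1,"rx":0,"ry":0,"rz":0,"grip":20},{"tx":0,"ty":-0.6,"tz":1,"rx":0,"ry":0,"rz":0,"grip":10},{"tx":0,"ty":-0.6,"tz":1,"rx":0,"ry":0,"rz":0,"grip":5},{"tx":0,"ty":-0.6,"tz":1,"rx":0,"ry":0,"rz":0,"grip":5},{"tx":0,"ty":-0.6,"tz":1,"rx":0,"ry":0,"rz":0,"grip":5}]'
python3 -m creep '[{"tx":0,"ty":0,"tz":-2,"rx":0,"ry":0,"rz":0,"grip":5},{"tx":0,"ty":0,"tz":-7,"rx":0,"ry":0,"rz":0,"grip":5},{"tx":0,"ty":0,"tz":-17,"rx":0,"ry":0,"rz":0,"grip":5},{"tx":0,"ty":0,"tz":-32,"rx":0,"ry":0,"rz":0,"grip":5},{"tx":0,"ty":0,"tz":-50,"rx":0,"ry":0,"rz":0,"grip":5},{"tx":0,"ty":0,"tz":-70,"rx":0,"ry":0,"rz":0,"grip":5},{"tx":0,"ty":0,"tz":-90,"rx":0,"ry":0,"rz":0,"grip":5},{"tx":0,"ty":0,"tz":-110,"rx":0,"ry":0,"rz":0,"grip":5},{"tx":0,"ty":0,"tz":-125,"rx":0,"ry":0,"rz":0,"grip":5},{"tx":0,"ty":0,"tz":-135,"rx":0,"ry":0,"rz":0,"grip":5},{"tx":0,"ty":0,"tz":-139,"rx":0,"ry":0,"rz":0,"grip":5},{"tx":0,"ty":0,"tz":-140,"rx":0,"ry":0,"rz":0,"grip":5}]'; python3 -c "
from h import *
go(607.2,-38.1,316,174.6)"
```

```text
time: 22.78
eef_pos: [449.6, 399.6, 176.6]
orientation: [-3.141, 0.001, 3.13]
wrist_force: [-1.8, -3.6, 6.3]
gripper_width: 13.2
time: 24.28
eef_pos: [449.2, 399.6, 315.7]
orientation: [-3.141, -0.001, 3.13]
wrist_force: [-0.9, -0.5, -4.3]
gripper_width: 13.0
shift [-1.631e+02 -4.359e+02 -2.000e-01] turn [-0.03 -0.04  4.74]
```

```bash
python3 -m creep '[{"tx":-1.5,"ty":-4,"tz":0,"rx":0,"ry":0,"rz":0,"grip":5},{"tx":-5.5,"ty":-15,"tz":0,"rx":0,"ry":0,"rz":0,"grip":5},{"tx":-12,"ty":-32,"tz":0,"rx":0,"ry":0,"rz":0,"grip":5},{"tx":-20.5,"ty":-55,"tz":0,"rx":0,"ry":0,"rz":0,"grip":5},{"tx":-31,"ty":-82,"tz":0,"rx":0,"ry":0,"rz":0,"grip":5},{"tx":-42,"ty":-113,"tz":0,"rx":0,"ry":0,"rz":0,"grip":5},{"tx":-55,"ty":-146,"tz":0,"rx":0,"ry":0,"rz":0,"grip":5},{"tx":-68,"ty":-181,"tz":0,"rx":0,"ry":0,"rz":0,"grip":5},{"tx":-81.5,"ty":-218,"tz":0,"rx":0,"ry":0,"rz":0,"grip":5},{"tx":-95,"ty":-255,"tz":0,"rx":0,"ry":0,"rz":0,"grip":5},{"tx":-108,"ty":-290,"tz":0,"rx":0,"ry":0,"rz":0,"grip":5},{"tx":-121,"ty":-323,"tz":0,"rx":0,"ry":0,"rz":0,"grip":5}]' && python3 -m creep '[{"tx":-11.5,"ty":-31,"tz":0,"rx":0,"ry":0,"rz":0.5,"grip":5},{"tx":-22,"ty":-58,"tz":0,"rx":0,"ry":0,"rz":1.5,"grip":5},{"tx":-30,"ty":-81,"tz":0,"rx":0,"ry":0,"rz":2.5,"grip":5},{"tx":-36.5,"ty":-98,"tz":0,"rx":0,"ry":0,"rz":3.5,"grip":5},{"tx":-40.5,"ty":-109,"tz":0,"rx":0,"ry":0,"rz":4.4,"grip":5},{"tx":-42,"ty":-113,"tz":0,"rx":0,"ry":0,"rz":4.7,"grip":5},{"tx":-42,"ty":-113,"tz":0,"rx":0,"ry":0,"rz":4.7,"grip":5},{"tx":-42,"ty":-113,"tz":0,"rx":0,"ry":0,"rz":4.7,"grip":5}]'; python3 -c "
from h import *
go(607.2,-38.1,240,174.6)"
```

```text
time: 25.78
eef_pos: [566.7, 72.8, 316.1]
orientation: [-3.141, 0.0, 3.129]
wrist_force: [0.6, 0.4, -3.8]
gripper_width: 13.1
time: 26.78
eef_pos: [607.1, -37.5, 316.0]
orientation: [3.141, -0.0, 3.049]
wrist_force: [0.1, 0.5, -5.1]
gripper_width: 13.1
shift [-0.1 -0.6 76. ] turn [ 0.01 -0.02  0.09]
```

```bash
python3 -m creep '[{"tx":0,"ty":-0.6,"tz":4,"rx":0,"ry":0,"rz":0,"grip":5},{"tx":0,"ty":-0.6,"tz":12,"rx":0,"ry":0,"rz":0,"grip":5},{"tx":0,"ty":-0.6,"tz":24,"rx":0,"ry":0,"rz":0,"grip":5},{"tx":0,"ty":-0.6,"tz":38,"rx":0,"ry":0,"rz":0,"grip":5},{"tx":0,"ty":-0.6,"tz":51,"rx":0,"ry":0,"rz":0,"grip":5},{"tx":0,"ty":-0.6,"tz":60,"rx":0,"ry":0,"rz":0,"grip":5},{"tx":0,"ty":-0.6,"tz":66,"rx":0,"ry":0,"rz":0,"grip":5},{"tx":0,"ty":-0.6,"tz":68,"rx":0,"ry":0,"rz":0,"grip":5},{"tx":0,"ty":-0.6,"tz":68,"rx":0,"ry":0,"rz":0,"grip":5}]'
python3 - <<'E'
from h import *
st(); c=cap("top"); s=cap("scene")
R=lambda n,f,x,r=(6,6,2):print(n,refine(f,x,r))
R("caddy t",lambda v:score(c,edges(*v,130,120,113,[0,1,3]),.7),(609,-37.5,-5.4))
R("caddy s",lambda v:score(s,edges(*v,130,120,113,[0,3]),.7),(611,-36.3,-5.4))
R("bar s",lambda v:score(s,edges(*v,130,14,202,[0,1,3]),.7),(611,-36.3,-5.4))
a=cv2.resize(s["image"][145:265,140:270,::-1],None,fx=4.5,fy=4.5,interpolation=cv2.INTER_CUBIC)
cv2.imwrite("pics/z.png",a)
E
```

```text
time: 27.9
eef_pos: [607.4, -38.8, 248.3]
orientation: [-3.142, 0.0, 3.048]
wrist_force: [-0.2, 0.8, -5.5]
gripper_width: 13.4
27.9 [607.4 -38.8 248.3] [-1.8000e+02  3.0000e-02  1.7464e+02] F [-0.2  0.8 -5.5] w 13.4
caddy t (array([603.12, -43.45,  -7.39]), np.float64(147.4))
caddy s (array([612.5 , -35.58,  -5.35]), np.float64(393.4))
bar s (array([609.55, -36.23,  -5.92]), np.float64(601.3))
```

```bash
python3 -m creep '[{"tx":0,"ty":0,"tz":2.5,"rx":0,"ry":0,"rz":0,"grip":5},{"tx":0,"ty":0,"tz":5,"rx":0,"ry":0,"rz":0,"grip":5},{"tx":0,"ty":0,"tz":6.5,"rx":0,"ry":0,"rz":0,"grip":5},{"tx":0,"ty":0,"tz":7,"rx":0,"ry":0,"rz":0,"grip":5}]'
python3 -m creep '[{"tx":0,"ty":0,"tz":1,"rx":0,"ry":0,"rz":0,"grip":5},{"tx":0,"ty":0,"tz":1,"rx":0,"ry":0,"rz":0,"grip":5}]'
```

```text
time: 28.5
eef_pos: [607.2, -38.7, 240.9]
orientation: [3.142, -0.0, 3.048]
wrist_force: [0.5, 0.8, -4.2]
gripper_width: 13.0
time: 28.75
eef_pos: [607.4, -38.8, 240.7]
orientation: [-3.141, 0.001, 3.048]
wrist_force: [-2.4, -0.0, -1.0]
gripper_width: 13.1
```

```bash
python3 -m creep '[{"tx":0,"ty":0,"tz":0.5,"rx":0,"ry":0,"rz":0,"grip":5},{"tx":0,"ty":0,"tz":0.5,"rx":0,"ry":0,"rz":0,"grip":5}]'
```

```text
time: 29.0
eef_pos: [607.4, -38.8, 240.7]
orientation: [-3.141, 0.001, 3.048]
wrist_force: [-5.0, 1.4, 6.0]
gripper_width: 13.1
```

Contact made. I'll release, rise, and retreat toward the open side before checking.

```bash
python3 -m creep '[{"tx":0,"ty":0,"tz":-0.5,"rx":0,"ry":0,"rz":0,"grip":20},{"tx":0,"ty":0,"tz":-0.5,"rx":0,"ry":0,"rz":0,"grip":35},{"tx":0,"ty":0,"tz":-0.5,"rx":0,"ry":0,"rz":0,"grip":50},{"tx":0,"ty":0,"tz":-12,"rx":0,"ry":0,"rz":0,"grip":60},{"tx":0,"ty":0,"tz":-40,"rx":0,"ry":0,"rz":0,"grip":70},{"tx":0,"ty":0,"tz":-80,"rx":0,"ry":0,"rz":0,"grip":70},{"tx":10,"ty":40,"tz":-100,"rx":0,"ry":0,"rz":0,"grip":70},{"tx":30,"ty":95,"tz":-100,"rx":0,"ry":0,"rz":0,"grip":70},{"tx":60,"ty":150,"tz":-100,"rx":0,"ry":0,"rz":0,"grip":70},{"tx":90,"ty":205,"tz":-100,"rx":0,"ry":0,"rz":0,"grip":70},{"tx":120,"ty":255,"tz":-100,"rx":0,"ry":0,"rz":0,"grip":70},{"tx":150,"ty":305,"tz":-100,"rx":0,"ry":0,"rz":0,"grip":70}]'
python3 - <<'E'
from h import *
c=cap("top"); s=cap("scene")
R=lambda n,f,x,r=(6,6,2):print(n,refine(f,x,r))
R("caddy t",lambda v:score(c,edges(*v,130,120,105,[0,1,3]),.7),(609,-37.5,-5.4))
R("caddy s",lambda v:score(s,edges(*v,130,120,105,[0,3]),.7),(611,-36.3,-5.4))
R("mid t",lambda v:score(c,edges(*v,130,120,112,[0,1,2]),.7),(596,-182,-5.4),(8,10,3))
a=cv2.resize(c["image"][120:205,240:345,::-1],(556,450),interpolation=cv2.INTER_CUBIC)[:, :410+146]
b=cv2.resize(s["image"][150:270,150:215,::-1],(243,450),interpolation=cv2.INTER_CUBIC)
cv2.imwrite("pics/fin.png",np.hstack([a,b]))
E
```

```text
time: 30.5
eef_pos: [485.5, 280.6, 340.8]
orientation: [3.141, 0.002, 3.048]
wrist_force: [0.9, 0.2, -0.3]
gripper_width: 70.2
caddy t (array([607.93, -39.11,  -5.65]), np.float64(595.3))
caddy s (array([612.02, -36.59,  -4.95]), np.float64(485.4))
mid t (array([ 595.94, -180.8 ,   -5.13]), np.float64(502.3))
```

View pics/fin.png

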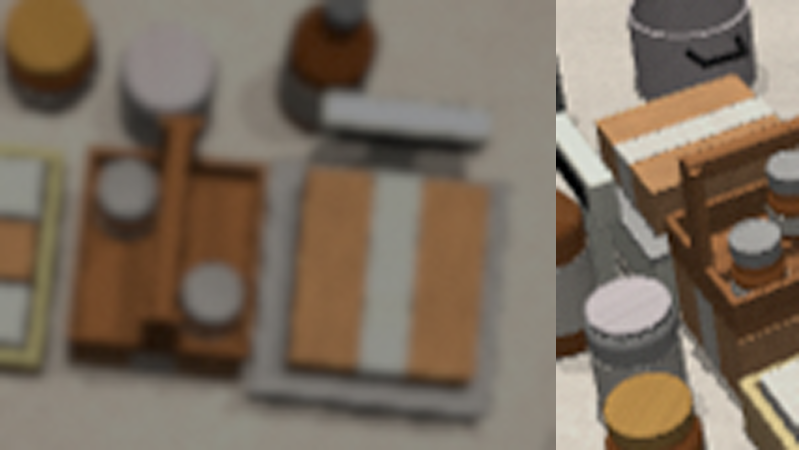

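```bash
python3 -c "
from bench import ticket
print(ticket.close_job())"
```

```text
the job is handed in; nothing more can be done
None
```

The job is done and handed in at about 30.6 s, inside the 67 s limit. I set the caddy down on the cork mat. I then pushed the flat carton onto the scale with both open fingertips, in two pushes, and put the caddy back on the bottom carton.

Last checks:
- **Flat carton:** the top-camera fit was (595.9, -180.8) with a yaw of -5.1°. The platform centre, worked out from the bottom carton's pose, is about (596.1, -182.2) at -5.4°. Margins I estimated from the last picture, allowing for perspective, were about 19.4 and 20.5 mm on the two y sides (20 would be centred).
- **Caddy:** the average of both cameras was about (610.0, -37.9) with a yaw of -5.3°. The bottom carton is at about (610.0, -37.0) at -5.4° to -5.8°. Both jars were standing in the caddy.
- **Bottom carton:** it fitted to within about 0.3 mm in position before and after the last carton push; yaw readings varied by up to 0.7°. I could not measure it directly once the caddy was back on top.
- **Forces and arm:** the wrist readings I saw stayed under about 9 N. The arm was clear of everything at hand-in.

Where the checks disagreed:
- **Cameras:** the two cameras differ by 2 to 4 mm, so I averaged them where both were clear.
- **Platform fit:** fitting the platform directly gave answers 5 mm or more apart, so I took its centre from the bottom carton and the stated gap instead.
- **Caddy just before release:** the top-camera fit was blocked by the arm, so I ignored it.

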